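# Set the sliding stop to its index notch and lock it

## Robot

A 6-joint arm with a two-finger parallel gripper is mounted at the origin on a cart in front of the work surface, level with it; the furniture and walls round the work are solid. World frame = base frame: x ahead of the robot, y to its left, z up, the work surface at z = 0. Lengths are in m, angles in rad, forces in N, time in s.
With the tool pointing down it reaches from about 0.35 to 0.925 m from the base axis. Payload 6.4 kg.
Tool frame: the origin (TCP) lies on the mounting face of the last link; the fingertips stand 173 mm ahead of it and the grasp point (between the pads) lies 155 mm ahead of it; z points along the fingers, y is the line along which they close (so a half turn about z gives the same grasp; the last joint's range is limited). The gripper opens to 85 mm and grips with 20 to 120 N. Pads are 22 mm wide; open, the fingers measure 114 mm over their backs; the gripper's body (76 mm by 85 mm) begins 54 mm behind the grasp point. The pads swing forward as they close: fully open they stand 13 mm farther back than shut.
Start: joints at [-1.422, 0.245, 1.558, -0, 1.339, -0.174], TCP at [0.206, -0.616, 0.405] pointing down, gripper open.
Joint ranges: [-3.13, 3.13], [-1.02, 2.26], [0.13, 2.54], [-0.95, 4.09], [0.21, 2.88], [-2.74, 2.74]. Speed limits (rad/s): [2.57, 2.57, 3.14, 3.14, 3.14, 3.14].

## Interface

Orientations are given as a rotation vector (axis times angle).
In Python, from station import robot gives the robot as it stands. The module is installed in compiled form; this text tells all that it offers.
- The arm moves only by the tool play_rows, never from a script. Its argument "deltas" is a list of rows, each an object of numbers: "tx", "ty", "tz": the shift along the tool's x, y, z each as a share of 30 cm, from -1 to 1; "turn": the turn about the tool's z as a share of 60 degrees, from -1 to 1; "grip": the closure, from 0 (fully open) to 1 (shut). In form: [{"tx": .., "ty": .., "tz": .., "turn": .., "grip": ..}, ...]. A call has 1 to 20 rows; each row is the pose to reach, as a shift and turn from the pose commanded when the call began, along the tool's axes at that moment; what a row does not reach only later rows make up. A row lasts 1/12 s, in which the tool goes at most 41.7 mm and 7.16 degrees, less where a joint would pass 70% of its speed; a pose out of reach is approached as far as the arm can. A call with a number of a shift or a turn outside -1 to 1 is refused whole. A call with a gripper value outside its range is refused whole. The fingers move at their own pace and stop on an object; "force" is the grip in N (left out, the last holds). Time passes only in rows, so rows that repeat a pose let the fingers close. It gives the time, the measured TCP pose, the force, the opening and the grip force at its end, in the units of the state.
- robot.get_obs(): the state, without advancing time (a new reading comes with each control period).
- robot.capture(name): name is "side" or "top"; returns a dict with "pixels" (420x560x3 uint8, red, green, blue), "fx", "fy", "cx", "cy" (pixels), "k1" (the pictures are not rectified: a ray, as slopes to the right and down, at radius r is drawn at 1 + k1 r^2 times it, then the intrinsics apply), "rvec" (rotation vector, rad) and "tvec" (3), from world to camera coordinates, as OpenCV has them. Camera axes: x right, y down, z forward; pixel columns grow to the right and rows downward; lengths in m; the calibration is good to about 2 mm. A picture is of the moment at which its call begins. There is no depth.
- robot.hand_in(): hands the job in; it is judged then, once.
The state is a dict: "time_s": time; "joint_positions": joint angles; "dq": joint speeds; "effort": joint torques, N m; "tool_pos": TCP position; "ee_rot": TCP orientation; "wrist_force": force on the tool from outside, world axes, zero at the start; "torque": the same for the moment, N m; "width": opening from 0.0 (shut) to 1.0 (fully open); "grasp_force": force on a finger pad.
Only numpy, scipy, OpenCV 4.12 (cv2) and the standard library are available. Lean on these libraries where they do the work, as an engineer would, in place of code of your own. Each camera call takes 0.05 s, during which the arm holds its last target. There are 200 camera calls.

## Task

Push the carriage of the length gauge by its upright fin along the rail toward the clip with the V notch until its spring roller drops into the notch, and do not run it past the notch. Then press the round lock button on the carriage fully down; it stays down by itself. Only push and press with the fingers: never have the fin between the fingers, do not press the lock before the roller is in the notch, and leave the tape roll, the jar and the battery pack where they are.

Things in the scene. Friction and masses are not known exactly. Their poses are not given: they have to be found in the camera images.
- gauge: Length gauge fixed on the bench: aluminium base plate 124 x 320 x 12 mm with a steel rail along its y axis (24 mm wide, top at z = 33 mm; black end caps to 38 mm). Origin: on the bench under the middle of the rail; z up, y along the rail. At yaw 0 its -x side (the front ledge with clip and end block) faces the robot.
- carriage (a joint): Position of the carriage along the gauge's +y axis in m: 0 mid rail, travel -0.11 to +0.11. About 1.5 N of friction; it stays where it is left. The carriage is an aluminium block, x from -26 to +54 mm in the gauge frame, 56 mm along y, top at z = 46 mm, carrying the fin, the lock button and, in front, the plunger.
- fin_top (a point): Middle of the top edge of the carriage's black upright fin: z = 88 mm, at x = -11 mm in the gauge frame. The fin is 30 mm along the gauge's x, 14 mm thick along y (push faces 7 mm to either side of this point) and 42 mm high (z = 46 to 88 mm). Push a face along the gauge's y with closed fingers beside it. Axes as the gauge's.
- index_clip: Bent steel strip with one V notch, 26 x 54 mm, top at z = 23 mm, on the front ledge 75 to 100 mm from mid rail, at the +y or -y end. Origin: z = 12 mm, under the notch's middle; y along the rail. From each end: 14 mm ramp, 6 mm flat, then the V, 14 mm wide, 8 mm deep. Push: about 7 N on the ramp, nothing as the roller drops in over the last 7 mm and centres itself; about 12 N to leave.
- end_block: Plain steel block, 26 x 40 mm, top 44 mm above the bench, without a notch, on the front ledge at the other end of the rail, 75 to 100 mm from the middle; the carriage cannot pass it. Origin: on the ledge (z = 12 mm) under its middle.
- lock_button (a joint): Travel of the lock button in m: 0 is up, 0.008 fully down. It moves straight down against about 5 N of friction and stays where it is left; it counts as down from 0.006.
- lock_top (a point): Middle of the top face of the round black lock button (22 mm in diameter) on the carriage, 36 mm to +x of the rail's middle; its top is 70 mm above the bench when up, 62 mm when down. 32 mm lie between its middle and the fin's near edge.
- tape_yellow: Roll of yellow tape lying flat, 62 x 62 x 19 mm, loose bystander beyond the +y end of the gauge. Origin: middle of its underside.
- flux_jar: Small round jar with a black lid, 46 mm in diameter, 35 mm high, loose bystander behind the gauge (+x side). Origin: middle of its underside.
- spare_pack: Black battery pack lying flat, 63 x 93 x 30 mm, loose bystander behind the gauge (+x side). Origin: middle of its underside.
- roller (a point): Centre of the roller (radius 4 mm) under the carriage's upright spring plunger, at x = -40 mm in the gauge frame, with the same y as fin and lock button. On the free rail its underside is at z = 16 mm. The plunger's barrel is 17 mm in diameter, top at z = 66 mm; the roller can be lifted 7 mm by the clip.

How it is judged:
On the way, in this order (a step that is already met when the one before it is completed fails the run):
1. the roller rests in the V notch (fin within 2.5 mm of the notch's middle), lock button still up (y of fin_top in the frame of index_clip between -0.0025 and 0.0025 m and value of joint lock_button below 0.002 m), for 0.2 s.
2. the lock button is pressed down with the roller in the notch (y of fin_top in the frame of index_clip between -0.0025 and 0.0025 m and value of joint lock_button above 0.006 m), for 0.2 s.
At the end, for the whole second after the job is handed in: The carriage rests with its roller in the V notch (fin within 2.5 mm of the notch's middle along the rail) and the lock button is at least 6 of 8 mm down (all of step 2 and velocity of joint carriage between -0.005 and 0.005 m/s); the robot touches nothing.
It fails at once if the carriage is run past the notch (more than 8 mm beyond its middle) ((y of index_clip in the frame of gauge above 0 m and y of fin_top in the frame of index_clip above 0.008 m) or (y of index_clip in the frame of gauge below 0 m and y of fin_top in the frame of index_clip below -0.008 m)).
It fails at once if the lock button is pressed (more than 3 mm) while the roller is not in the notch (value of joint lock_button above 0.003 m and (y of fin_top in the frame of index_clip above 0.004 m or y of fin_top in the frame of index_clip below -0.004 m)).
It fails at once if the fin is taken between the fingers (y of the grasp point in the frame of fin_top between -0.009 and 0.009 m and x of the grasp point in the frame of fin_top between -0.016 and 0.016 m and z of the grasp point in the frame of fin_top below 0.012 m).
It fails at once if the tape roll, the jar or the battery pack are moved more than 15 mm (distance of any of tape_yellow, flux_jar, spare_pack from where it was at the start of the episode above 0.015 m).
It also fails if it takes over 48 s, if anything falls off the work surface, if the arm or the gripper's body presses on something with over 40 N, if the wrist force passes 120 N, or if a joint passes its speed limit or range.

## Working session

There is one attempt and no reset: what is moved stays moved. The work goes in short steps, Python scripts to look and compute and a tool call to move; the robot and the scene stay as the last step left them, time stands still between calls to the robot, and variables do not carry over. Pictures are saved under pics/ and viewed, at most 10 in all, crops included, and the job is handed in when it is done.

Besides the shell and the picture viewer there is one more tool, called after "Call:" by a JSON object that holds its "fn" and its "kwargs". play_rows: Moves the arm, as the interface text tells. Shift numbers are shares of 30 cm and turn numbers shares of 60 degrees, none past 1 either way. Its arguments: {"type":"object","properties":{"deltas":{"type":"array"},"force":{"type":"number"}},"required":["deltas"]}

```bash
mkdir -p pics
cat > h.py <<'E'
import numpy as np,cv2
from station import robot
def shot(n,f):
    c=robot.capture(n); cv2.imwrite(f,cv2.cvtColor(c['pixels'],cv2.COLOR_RGB2BGR))
    np.save(n+'.npy',{k:v for k,v in c.items() if k!='pixels'},allow_pickle=True); return c
def cam(n): return np.load(n+'.npy',allow_pickle=True).item()
def ray(n,u,v):
    c=cam(n); a=np.array([(u-c['cx'])/c['fx'],(v-c['cy'])/c['fy']]); s=a.copy()
    for _ in range(30): s=a/(1+c['k1']*(s@s))
    R=cv2.Rodrigues(np.array(c['rvec'],float))[0]; t=np.array(c['tvec'],float).ravel()
    return -R.T@t, R.T@np.array([s[0],s[1],1])
def onz(n,u,v,z):
    o,d=ray(n,u,v); return o+d*(z-o[2])/d[2]
def proj(n,P):
    c=cam(n); R=cv2.Rodrigues(np.array(c['rvec'],float))[0]
    q=R@np.array(P,float)+np.array(c['tvec'],float).ravel(); s=q[:2]/q[2]; s=s*(1+c['k1']*(s@s))
    return np.array([s[0]*c['fx']+c['cx'],s[1]*c['fy']+c['cy']])
E
python3 -c "
from h import *
for n in ('top','side'): shot(n,f'pics/{n}0.png'); print(n,ray(n,280,210),cam(n)['fx'])
o=robot.get_obs();print(o)"
```

```text
top (array([0.41698407, 0.02700517, 1.07796352]), array([ 1.45955635e-01, -1.08664934e-06, -9.89301323e-01])) 454.03300830907654
side (array([0.26952802, 0.70906715, 0.57945484]), array([ 0.32495986, -0.76607793, -0.55459994])) 476.2338486198842
{'time_s': 0.1, 'joint_positions': array([-1.42208435e+00,  2.45740769e-01,  1.55886938e+00, -1.84142938e-05,
        1.33870749e+00, -1.74090764e-01]), 'dq': array([ 3.95824763e-04, -1.17917315e-03, -4.72030068e-03, -2.42335574e-05,
       -3.13240812e-04, -1.37829303e-03]), 'effort': array([-8.43262515e-04, -4.30669928e+01, -3.27130115e+01, -1.38892474e-04,
        2.78570282e-03, -4.68132924e-06]), 'tool_pos': array([ 0.20617694, -0.61622582,  0.4037047 ]), 'ee_rot': array([-3.09905781e+00, -5.04588088e-01, -6.23722185e-06]), 'wrist_force': array([-0.11751647,  0.15950469, -0.57162859]), 'torque': array([0.04136092, 0.01904494, 0.05107832]), 'grasp_force': 0.0, 'width': 1.0047096429443836}
```

View pics/top0.png

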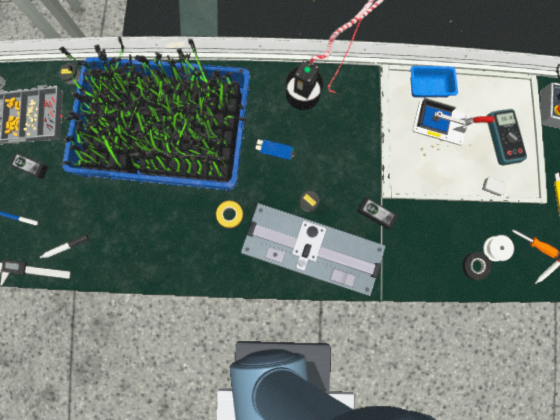

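View pics/side0.png

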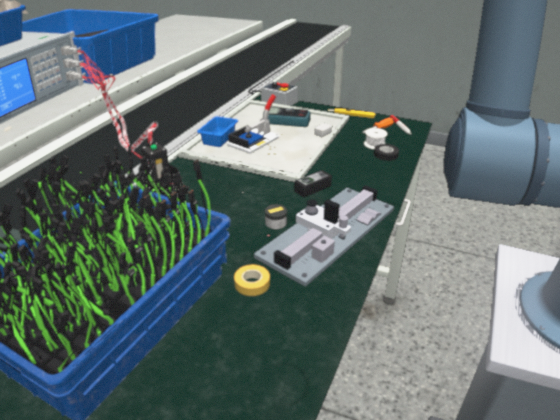

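Top view: gauge around (313,250), yellow tape (229,214), jar (310,200), battery pack (377,212). In the side view the tall end block stands at the tape end (318,245) and the flat clip at the far end (372,213), so I push toward −y. Enlarging both for measurement.

```bash
python3 -c "
import cv2
a=cv2.imread('pics/top0.png')[192:304,232:392]; cv2.imwrite('pics/topc.png',cv2.resize(a,None,fx=5,fy=5,interpolation=cv2.INTER_CUBIC))
a=cv2.imread('pics/side0.png')[175:290,245:405]; cv2.imwrite('pics/sidec.png',cv2.resize(a,None,fx=5,fy=5,interpolation=cv2.INTER_CUBIC))"
```

```text
(no output)
```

View pics/topc.png

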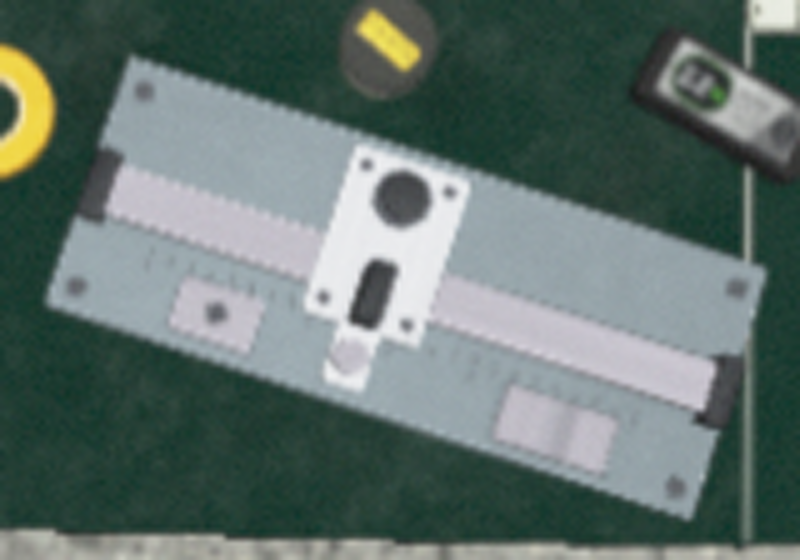

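View pics/sidec.png

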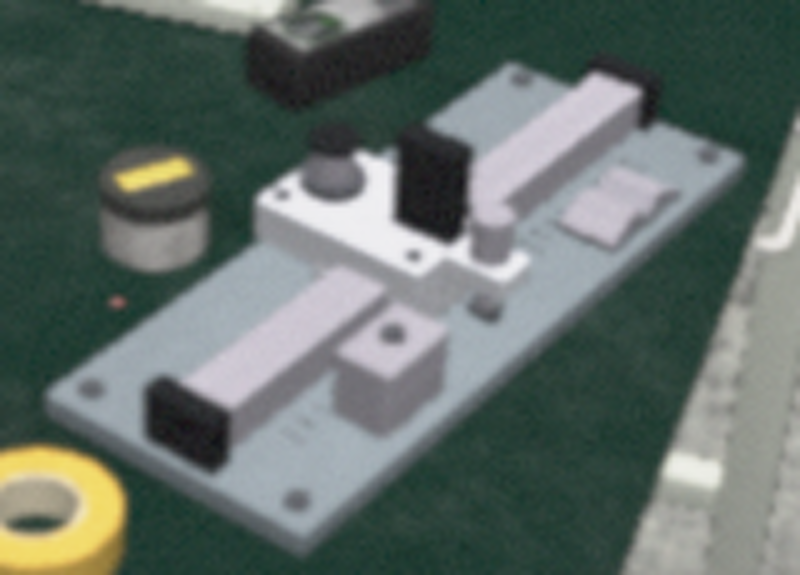

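```bash
cat > m.py <<'E'
from h import *
from scipy.optimize import least_squares
T=lambda x,y:(x/5+231.6,y/5+191.6); S=lambda x,y:(x/5+244.6,y/5+174.6)
L=[('top',T(130,57),(62,160,12)),('top',T(766,268),(62,-160,12)),('top',T(692,520),(-62,-160,12)),('top',T(46,305),(-62,160,12)),
('side',S(302,543),(-62,160,12)),('side',S(48,398),(62,160,12)),('side',S(743,157),(-62,-160,12)),('side',S(512,63),(62,-160,12))]
def W(p,q):
    c,s=np.cos(p[2]),np.sin(p[2]); q=np.array(q)/1000
    return [p[0]+c*q[0]-s*q[1],p[1]+s*q[0]+c*q[1],q[2]]
f=lambda p:np.concatenate([proj(n,W(p,q))-uv for n,uv,q in L])
r=least_squares(f,[.6,0,-.3]);p=r.x
print('gauge',p,np.degrees(p[2]));print(r.fun.reshape(-1,2).round(1))
def G(n,uv,z):
    w=onz(n,*uv,z/1000)[:2]-p[:2];c,s=np.cos(p[2]),np.sin(p[2]);return (np.array([c*w[0]+s*w[1],-s*w[0]+c*w[1]])*1000).round(1)
np.save('p.npy',p)
if __name__=='__main__':
    print('lock',G('top',T(402,198),70),G('side',S(333,140),70));print('plunger',G('top',T(350,352),66),G('side',S(493,217),66))
    print('fin top',G('top',T(377,287),88),G('side',S(435,143),88))
    for a in [(512,384),(616,420),(600,474),(495,436)]: print('clip',G('top',T(*a),12),G('top',T(*a),23))
    print('V',G('top',T(565,428),15))
    print('side clip',[G('side',S(*a),12) for a in [(562,224),(610,248),(680,190),(632,165)]])
    for y in (0,-75,-100): print(W(p,(-11,y,88)))
    print('jar',onz('top',*T(388,45),.035),'pack',onz('top',*T(730,100),.03),'tape',onz('top',229,214,.019))
E
python3 m.py
```

```text
gauge [ 0.48400976 -0.05333978 -0.2916798 ] -16.71202154592953
[[-0.6  0. ]
 [ 0.4 -0. ]
 [-0.1 -0.1]
 [-0.7 -0. ]
 [ 0.7 -0.8]
 [-0.7 -0.5]
 [ 0.7  0.1]
 [-0.3  0. ]]
lock [32.3 17.6] [33.4 20.3]
plunger [-40.   18.3] [-42.   19.1]
fin top [-10.4  16.7] [-13.8  19.6]
clip [-27.9 -60.6] [-28.5 -59.3]
clip [ -28.7 -112.2] [ -29.3 -110.4]
clip [ -55.  -112.5] [ -55.4 -110.8]
clip [-53.5 -60.3] [-53.8 -59.1]
V [-39.9 -90. ]
side clip [array([-26.8, -63.6]), array([-51.5, -61.7]), array([ -52.3, -118.5]), array([ -26.2, -122. ])]
[np.float64(0.47347437799121284), np.float64(-0.050176601193532934), np.float64(0.088)]
[np.float64(0.4519072670224166), np.float64(-0.12200876477266809), np.float64(0.088)]
[np.float64(0.4447182300328179), np.float64(-0.1459528192990465), np.float64(0.088)]
jar [ 0.59499922 -0.04039703  0.035     ] pack [ 0.5745624  -0.20226771  0.03      ] tape [0.56016592 0.14690332 0.019     ]
```

Call:
{"fn": "play_rows", "kwargs": {"deltas": [{"tx": 0.2,"ty": -0.2,"tz": 0,"turn": -0.23,"grip": 1},{"tx": 0.4,"ty": -0.42,"tz": 0,"turn": -0.46,"grip": 1},{"tx": 0.6,"ty": -0.63,"tz": 0,"turn": -0.69,"grip": 1},{"tx": 0.78,"ty": -0.83,"tz": 0,"turn": -0.913,"grip": 1},{"tx": 0.78,"ty": -0.83,"tz": 0,"turn": -0.913,"grip": 1},{"tx": 0.78,"ty": -0.83,"tz": 0,"turn": -0.913,"grip": 1},{"tx": 0.78,"ty": -0.83,"tz": 0,"turn": -0.913,"grip": 1},{"tx": 0.78,"ty": -0.83,"tz": 0,"turn": -0.913,"grip": 1},{"tx": 0.78,"ty": -0.83,"tz": 0,"turn": -0.913,"grip": 1},{"tx": 0.78,"ty": -0.83,"tz": 0,"turn": -0.913,"grip": 1},{"tx": 0.78,"ty": -0.83,"tz": 0,"turn": -0.913,"grip": 1},{"tx": 0.78,"ty": -0.83,"tz": 0,"turn": -0.913,"grip": 1},{"tx": 0.78,"ty": -0.83,"tz": 0,"turn": -0.913,"grip": 1},{"tx": 0.78,"ty": -0.83,"tz": 0,"turn": -0.913,"grip": 1}], "force": 60}}

```text
time_s: 1.27
tool_pos: [0.3487, -0.3072, 0.4046]
ee_rot: [-2.523, -1.872, 0.0]
wrist_force: [-0.3, 0.4, -0.1]
width: -0.001
grasp_force: 0.0
```

```bash
cat > st.py <<'E'
from h import *
p=np.load('p.npy')
def state():
    o=robot.get_obs(); R=cv2.Rodrigues(o['ee_rot'])[0]; c,s=np.cos(p[2]),np.sin(p[2])
    Gm=np.array([[c,-s],[s,c]])
    g=Gm.T@(o['tool_pos'][:2]-p[:2])*1000
    F=Gm.T@o['wrist_force'][:2]
    print('t',o['time_s'],'gauge xy mm',g.round(1),'tip z',((o['tool_pos'][2])*1000-173).round(1),'F gauge',F.round(1),o['wrist_force'][2].round(1),'w',o['width'])
    print('tool x in gauge',(Gm.T@R[:2,0]).round(3),'tool z',R[:,2].round(3),'j',o['joint_positions'].round(2))
    return o,R,Gm,g
if __name__=='__main__': state()
E
python3 st.py
```

```text
t 1.2667 gauge xy mm [ -56.6 -282.1] tip z 231.6 F gauge [-0.4  0.3] -0.1 w -0.0008187040045621
tool x in gauge [0.002 1.   ] tool z [-0.  0. -1.] j [-0.97 -0.21  2.02 -0.    1.33 -0.67]
```

Call:
{"fn": "play_rows", "kwargs": {"deltas": [{"tx": 0.14,"ty": 0.022},{"tx": 0.28,"ty": 0.044},{"tx": 0.42,"ty": 0.066},{"tx": 0.56,"ty": 0.088},{"tx": 0.7,"ty": 0.11},{"tx": 0.84,"ty": 0.132},{"tx": 0.95,"ty": 0.152},{"tx": 0.95,"ty": 0.152},{"tx": 0.95,"ty": 0.152},{"tx": 0.95,"ty": 0.152}]}}

```text
invalid input
```

Call:
{"fn": "play_rows", "kwargs": {"deltas": [{"tx": 0.09,"tz": 0},{"tx": 0.175,"tz": 0},{"tx": 0.175,"tz": 0},{"tx": 0.175,"tz": 0},{"tx": 0.175,"tz": 0.1},{"tx": 0.175,"tz": 0.2},{"tx": 0.175,"tz": 0.3},{"tx": 0.175,"tz": 0.38},{"tx": 0.175,"tz": 0.38},{"tx": 0.175,"tz": 0.38}]}}

```text
invalid input
```

```bash
python3 -c "
from st import *
state()
a=shot('top','pics/top1.png')['pixels'][150:310,212:412]; b=shot('side','pics/side1.png')['pixels'][100:290,215:455]
o=np.vstack([cv2.resize(a,(400,320)),]);b=cv2.resize(b,(400,320))
cv2.imwrite('pics/c1.png',np.hstack([o,b])[:,:,::-1])"
```

```text
t 1.2667 gauge xy mm [ -56.6 -282.1] tip z 231.6 F gauge [-0.4  0.3] -0.1 w -0.0008187040045621
tool x in gauge [0.002 1.   ] tool z [-0.  0. -1.] j [-0.97 -0.21  2.02 -0.    1.33 -0.67]
```

View pics/c1.png

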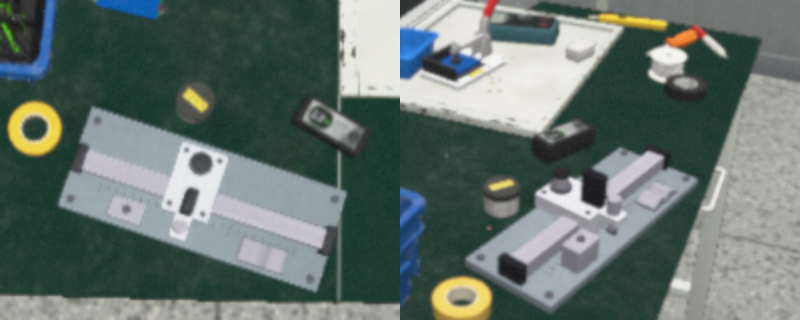

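All fields are required in each row; both moves were refused and nothing moved (scene unchanged, arm not in view). I'll repeat them with complete rows.

Call:
{"fn": "play_rows", "kwargs": {"deltas": [{"tx": 0.14,"ty": 0.022,"tz": 0,"turn": 0,"grip": 1},{"tx": 0.28,"ty": 0.044,"tz": 0,"turn": 0,"grip": 1},{"tx": 0.42,"ty": 0.066,"tz": 0,"turn": 0,"grip": 1},{"tx": 0.56,"ty": 0.088,"tz": 0,"turn": 0,"grip": 1},{"tx": 0.7,"ty": 0.11,"tz": 0,"turn": 0,"grip": 1},{"tx": 0.84,"ty": 0.132,"tz": 0,"turn": 0,"grip": 1},{"tx": 0.95,"ty": 0.152,"tz": 0,"turn": 0,"grip": 1},{"tx": 0.95,"ty": 0.152,"tz": 0,"turn": 0,"grip": 1},{"tx": 0.95,"ty": 0.152,"tz": 0,"turn": 0,"grip": 1},{"tx": 0.95,"ty": 0.152,"tz": 0,"turn": 0,"grip": 1}]}}

```text
time_s: 2.2
tool_pos: [0.4748, -0.0467, 0.4045]
ee_rot: [-2.521, -1.874, 0.001]
wrist_force: [-0.1, 0.1, -0.2]
width: 0.005
grasp_force: 0.0
```

Call:
{"fn": "play_rows", "kwargs": {"deltas": [{"tx": 0.09,"ty": 0,"tz": 0,"turn": 0,"grip": 1},{"tx": 0.175,"ty": 0,"tz": 0,"turn": 0,"grip": 1},{"tx": 0.175,"ty": 0,"tz": 0,"turn": 0,"grip": 1},{"tx": 0.175,"ty": 0,"tz": 0,"turn": 0,"grip": 1},{"tx": 0.175,"ty": 0,"tz": 0.1,"turn": 0,"grip": 1},{"tx": 0.175,"ty": 0,"tz": 0.2,"turn": 0,"grip": 1},{"tx": 0.175,"ty": 0,"tz": 0.3,"turn": 0,"grip": 1},{"tx": 0.175,"ty": 0,"tz": 0.38,"turn": 0,"grip": 1},{"tx": 0.175,"ty": 0,"tz": 0.38,"turn": 0,"grip": 1},{"tx": 0.175,"ty": 0,"tz": 0.38,"turn": 0,"grip": 1}]}}

```text
time_s: 3.03
tool_pos: [0.4894, 0.0027, 0.2899]
ee_rot: [-2.521, -1.87, 0.003]
wrist_force: [-0.1, -0.2, 1.3]
width: -0.002
grasp_force: 0.0
```

```bash
python3 -c "
from st import *
state()
a=shot('top','pics/top1.png')['pixels'][150:310,212:412]; b=shot('side','pics/side1.png')['pixels'][100:290,215:455]
cv2.imwrite('pics/c2.png',np.hstack([cv2.resize(a,(400,320)),cv2.resize(b,(400,320))])[:,:,::-1])"
```

```text
t 3.0333 gauge xy mm [-10.9  55.2] tip z 116.9 F gauge [-0.  -0.2] 1.3 w -0.0019327038344242717
tool x in gauge [0.003 1.   ] tool z [-0.003  0.    -1.   ] j [-0.23  0.01  2.05 -0.    1.09  0.07]
```

View pics/c2.png

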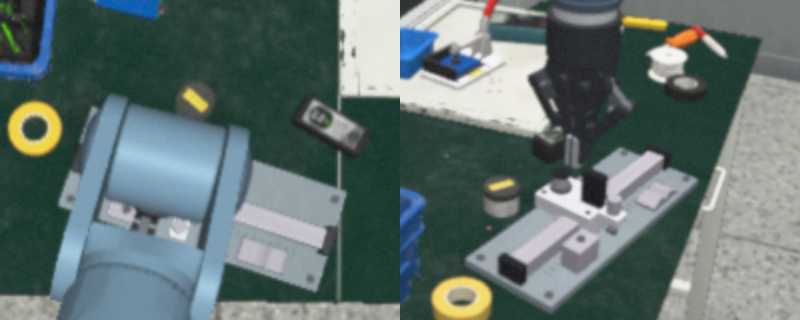

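Fingers hover at the +y side of the fin, clear of everything. Descending beside it, then pushing to before the ramp.

Call:
{"fn": "play_rows", "kwargs": {"deltas": [{"tx": 0,"ty": 0,"tz": 0.06,"turn": 0,"grip": 1},{"tx": 0,"ty": 0,"tz": 0.12,"turn": 0,"grip": 1},{"tx": 0,"ty": 0,"tz": 0.17,"turn": 0,"grip": 1},{"tx": 0,"ty": 0,"tz": 0.19,"turn": 0,"grip": 1},{"tx": 0,"ty": 0,"tz": 0.19,"turn": 0,"grip": 1},{"tx": -0.03,"ty": 0,"tz": 0.19,"turn": 0,"grip": 1},{"tx": -0.05,"ty": 0,"tz": 0.19,"turn": 0,"grip": 1},{"tx": -0.07,"ty": 0,"tz": 0.19,"turn": 0,"grip": 1},{"tx": -0.09,"ty": 0,"tz": 0.19,"turn": 0,"grip": 1},{"tx": -0.11,"ty": 0,"tz": 0.19,"turn": 0,"grip": 1},{"tx": -0.13,"ty": 0,"tz": 0.19,"turn": 0,"grip": 1},{"tx": -0.15,"ty": 0,"tz": 0.19,"turn": 0,"grip": 1},{"tx": -0.17,"ty": 0,"tz": 0.19,"turn": 0,"grip": 1},{"tx": -0.19,"ty": 0,"tz": 0.19,"turn": 0,"grip": 1},{"tx": -0.21,"ty": 0,"tz": 0.19,"turn": 0,"grip": 1},{"tx": -0.23,"ty": 0,"tz": 0.19,"turn": 0,"grip": 1},{"tx": -0.25,"ty": 0,"tz": 0.19,"turn": 0,"grip": 1},{"tx": -0.27,"ty": 0,"tz": 0.19,"turn": 0,"grip": 1},{"tx": -0.28,"ty": 0,"tz": 0.19,"turn": 0,"grip": 1},{"tx": -0.28,"ty": 0,"tz": 0.19,"turn": 0,"grip": 1}]}}

```text
time_s: 4.8
tool_pos: [0.4655, -0.0771, 0.2335]
ee_rot: [-2.521, -1.874, 0.001]
wrist_force: [-0.9, 0.3, 0.5]
width: -0.002
grasp_force: 0.0
```

```bash
python3 -c "
from st import *
state()
a=shot('top','pics/top2.png')['pixels'][150:310,212:412]; b=shot('side','pics/side2.png')['pixels'][165:265,275:400]
cv2.imwrite('pics/c3.png',np.hstack([cv2.resize(a,(300,240))]*1)[:,:,::-1]);
cv2.imwrite('pics/c3.png',np.hstack([cv2.resize(a,(200,400)),cv2.resize(b,(500,400),interpolation=cv2.INTER_CUBIC)])[:,:,::-1])"
```

```text
t 4.8 gauge xy mm [-10.9 -28.1] tip z 60.5 F gauge [-0.9 -0. ] 0.5 w -0.0022046272219006092
tool x in gauge [0.001 1.   ] tool z [-0.001 -0.    -1.   ] j [-0.4   0.07  2.11 -0.    0.97 -0.11]
```

View pics/c3.png

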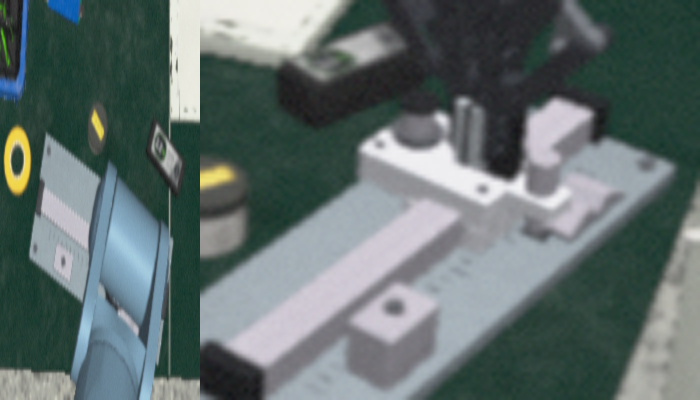

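Side view: fingers stand against the fin's +y side; plunger top at about (360.5,204.8), button top (329,191); the clip is directly ahead of the plunger.

```bash
python3 -c "
from m import G
print(G('side',(360.5,204.6),66),G('side',(329,191),70))"
```

```text
gauge [ 0.48400976 -0.05333978 -0.2916798 ] -16.71202154592953
[[-0.6  0. ]
 [ 0.4 -0. ]
 [-0.1 -0.1]
 [-0.7 -0. ]
 [ 0.7 -0.8]
 [-0.7 -0.5]
 [ 0.7  0.1]
 [-0.3  0. ]]
[-42.4 -42.5] [ 31.8 -38.9]
```

Call:
{"fn": "play_rows", "kwargs": {"deltas": [{"tx": -0.015,"ty": 0,"tz": 0,"turn": 0,"grip": 1},{"tx": -0.03,"ty": 0,"tz": 0,"turn": 0,"grip": 1},{"tx": -0.045,"ty": 0,"tz": 0,"turn": 0,"grip": 1},{"tx": -0.045,"ty": 0,"tz": 0,"turn": 0,"grip": 1}]}}

```text
time_s: 5.23
tool_pos: [0.4617, -0.09, 0.2336]
ee_rot: [2.521, 1.874, -0.001]
wrist_force: [0.1, -0.8, 0.4]
width: -0.003
grasp_force: 0.0
```

Call:
{"fn": "play_rows", "kwargs": {"deltas": [{"tx": -0.005,"ty": 0,"tz": 0,"turn": 0,"grip": 1},{"tx": -0.01,"ty": 0,"tz": 0,"turn": 0,"grip": 1},{"tx": -0.01,"ty": 0,"tz": 0,"turn": 0,"grip": 1}]}}

```text
time_s: 5.48
tool_pos: [0.4611, -0.0919, 0.2337]
ee_rot: [-2.521, -1.873, -0.002]
wrist_force: [1.9, 3.8, -0.1]
width: 0.001
grasp_force: 2.4
```

Call:
{"fn": "play_rows", "kwargs": {"deltas": [{"tx": -0.005,"ty": 0,"tz": 0,"turn": 0,"grip": 1},{"tx": -0.01,"ty": 0,"tz": 0,"turn": 0,"grip": 1},{"tx": -0.01,"ty": 0,"tz": 0,"turn": 0,"grip": 1}]}}

```text
time_s: 5.73
tool_pos: [0.4604, -0.0942, 0.2337]
ee_rot: [-2.52, -1.873, -0.005]
wrist_force: [2.4, 7.5, -0.2]
width: 0.002
grasp_force: 4.1
```

Call:
{"fn": "play_rows", "kwargs": {"deltas": [{"tx": -0.005,"ty": 0,"tz": 0,"turn": 0,"grip": 1},{"tx": -0.01,"ty": 0,"tz": 0,"turn": 0,"grip": 1},{"tx": -0.01,"ty": 0,"tz": 0,"turn": 0,"grip": 1}]}}

```text
time_s: 5.98
tool_pos: [0.4596, -0.0969, 0.2338]
ee_rot: [-2.52, -1.873, -0.005]
wrist_force: [4.1, 8.5, -0.5]
width: -0.0
grasp_force: 4.7
```

Call:
{"fn": "play_rows", "kwargs": {"deltas": [{"tx": -0.005,"ty": 0,"tz": 0,"turn": 0,"grip": 1},{"tx": -0.01,"ty": 0,"tz": 0,"turn": 0,"grip": 1},{"tx": -0.01,"ty": 0,"tz": 0,"turn": 0,"grip": 1}]}}

```text
time_s: 6.23
tool_pos: [0.4588, -0.0995, 0.2338]
ee_rot: [-2.52, -1.872, -0.006]
wrist_force: [4.7, 10.9, 2.0]
width: -0.002
grasp_force: 5.7
```

```bash
python3 st.py
```

```text
t 6.2333 gauge xy mm [-10.9 -51.5] tip z 60.8 F gauge [ 1.4 11.8] 2.0 w -0.0018243722536830694
tool x in gauge [0.001 1.   ] tool z [ 0.002  0.004 -1.   ] j [-0.46  0.06  2.12  0.01  0.97 -0.17]
```

Call:
{"fn": "play_rows", "kwargs": {"deltas": [{"tx": -0.005,"ty": 0,"tz": 0,"turn": 0,"grip": 1},{"tx": -0.01,"ty": 0,"tz": 0,"turn": 0,"grip": 1},{"tx": -0.01,"ty": 0,"tz": 0,"turn": 0,"grip": 1}]}}

```text
time_s: 6.48
tool_pos: [0.4578, -0.1026, 0.2338]
ee_rot: [-2.52, -1.873, -0.005]
wrist_force: [2.6, 6.4, 0.4]
width: 0.001
grasp_force: 3.5
```

Call:
{"fn": "play_rows", "kwargs": {"deltas": [{"tx": -0.003,"ty": 0,"tz": 0,"turn": 0,"grip": 1},{"tx": -0.006,"ty": 0,"tz": 0,"turn": 0,"grip": 1},{"tx": -0.006,"ty": 0,"tz": 0,"turn": 0,"grip": 1}]}}

```text
time_s: 6.73
tool_pos: [0.4572, -0.105, 0.2337]
ee_rot: [-2.52, -1.875, -0.002]
wrist_force: [0.5, 0.6, 0.0]
width: -0.002
grasp_force: 0.9
```

Call:
{"fn": "play_rows", "kwargs": {"deltas": [{"tx": -0.003,"ty": 0,"tz": 0,"turn": 0,"grip": 1},{"tx": -0.006,"ty": 0,"tz": 0,"turn": 0,"grip": 1},{"tx": -0.006,"ty": 0,"tz": 0,"turn": 0,"grip": 1}]}}

```text
time_s: 6.98
tool_pos: [0.4566, -0.107, 0.2337]
ee_rot: [-2.521, -1.875, -0.001]
wrist_force: [1.2, 3.0, -0.4]
width: -0.0
grasp_force: 1.6
```

```bash
python3 st.py
```

```text
t 6.9833 gauge xy mm [-10.9 -59.3] tip z 60.7 F gauge [0.3 3.3] -0.4 w -0.0002145377174947406
tool x in gauge [0. 1.] tool z [ 0.     0.001 -1.   ] j [-0.47  0.06  2.12  0.    0.97 -0.18]
```

Call:
{"fn": "play_rows", "kwargs": {"deltas": [{"tx": -0.003,"ty": 0,"tz": 0,"turn": 0,"grip": 1},{"tx": -0.006,"ty": 0,"tz": 0,"turn": 0,"grip": 1},{"tx": -0.006,"ty": 0,"tz": 0,"turn": 0,"grip": 1}]}}

```text
time_s: 7.23
tool_pos: [0.4561, -0.1087, 0.2337]
ee_rot: [-2.521, -1.874, -0.001]
wrist_force: [1.5, 4.6, -0.5]
width: -0.001
grasp_force: 2.2
```

Call:
{"fn": "play_rows", "kwargs": {"deltas": [{"tx": -0.003,"ty": 0,"tz": 0,"turn": 0,"grip": 1},{"tx": -0.005,"ty": 0,"tz": 0,"turn": 0,"grip": 1},{"tx": -0.005,"ty": 0,"tz": 0,"turn": 0,"grip": 1}]}}

```text
time_s: 7.48
tool_pos: [0.4555, -0.1106, 0.2337]
ee_rot: [2.52, 1.875, -0.001]
wrist_force: [-1.0, -0.3, 0.1]
width: -0.004
grasp_force: 0.0
```

Call:
{"fn": "play_rows", "kwargs": {"deltas": [{"tx": -0.003,"ty": 0,"tz": 0,"turn": 0,"grip": 1},{"tx": -0.005,"ty": 0,"tz": 0,"turn": 0,"grip": 1},{"tx": -0.005,"ty": 0,"tz": 0,"turn": 0,"grip": 1}]}}

```text
time_s: 7.73
tool_pos: [0.4551, -0.1121, 0.2337]
ee_rot: [2.521, 1.874, -0.001]
wrist_force: [-0.8, 0.7, -0.1]
width: 0.001
grasp_force: 0.0
```

```bash
python3 -c "
from st import *
state()
b=shot('side','pics/side3.png')['pixels'][165:265,275:400]
cv2.imwrite('pics/c4.png',cv2.resize(b,(750,600),interpolation=cv2.INTER_CUBIC)[:,:,::-1])"
```

```text
t 7.7333 gauge xy mm [-10.8 -64.6] tip z 60.7 F gauge [-1.   0.4] -0.1 w 0.0011101597492936142
tool x in gauge [0. 1.] tool z [-0.    -0.001 -1.   ] j [-0.48  0.06  2.12 -0.    0.97 -0.19]
```

View pics/c4.png

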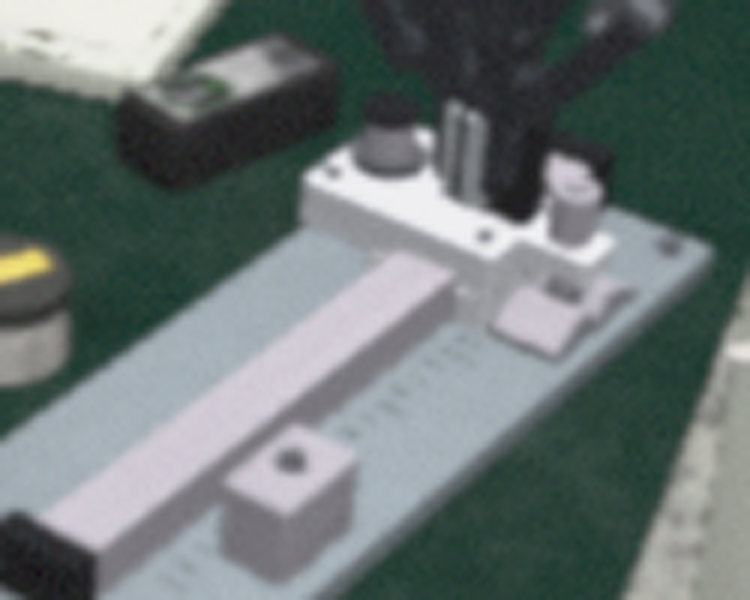

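The roller sits in the V (dark spot at crop (565,290)), force went to zero and the fin left the fingers: it has dropped in. Back off, lift and go over the button.

Call:
{"fn": "play_rows", "kwargs": {"deltas": [{"tx": 0.02,"ty": 0,"tz": 0,"turn": 0,"grip": 1},{"tx": 0.035,"ty": 0,"tz": 0,"turn": 0,"grip": 1},{"tx": 0.035,"ty": 0,"tz": -0.06,"turn": 0,"grip": 1},{"tx": 0.035,"ty": 0,"tz": -0.12,"turn": 0,"grip": 1},{"tx": 0.035,"ty": 0,"tz": -0.165,"turn": 0,"grip": 1},{"tx": 0.035,"ty": 0,"tz": -0.165,"turn": 0,"grip": 1},{"tx": 0.0,"ty": 0.08,"tz": -0.165,"turn": 0,"grip": 1},{"tx": -0.04,"ty": 0.153,"tz": -0.165,"turn": 0,"grip": 1},{"tx": -0.075,"ty": 0.153,"tz": -0.165,"turn": 0,"grip": 1},{"tx": -0.075,"ty": 0.153,"tz": -0.165,"turn": 0,"grip": 1},{"tx": -0.075,"ty": 0.153,"tz": -0.165,"turn": 0,"grip": 1},{"tx": -0.075,"ty": 0.153,"tz": -0.165,"turn": 0,"grip": 1}]}}

```text
time_s: 8.78
tool_pos: [0.4919, -0.1458, 0.2823]
ee_rot: [-2.519, -1.874, 0.001]
wrist_force: [0.2, 0.8, 0.1]
width: -0.004
grasp_force: 0.0
```

```bash
python3 -c "
from st import *
state()
b=shot('side','pics/side4.png')['pixels'][150:250,285:410]
cv2.imwrite('pics/c5.png',cv2.resize(b,(750,600),interpolation=cv2.INTER_CUBIC)[:,:,::-1])
for y in (-85,-87,-89):
  for q in ((-40,y,66),(36,y,70)):
    c,s=np.cos(p[2]),np.sin(p[2]); print(y,(proj('side',[p[0]+(c*q[0]-s*q[1])/1e3,p[1]+(s*q[0]+c*q[1])/1e3,q[2]/1e3])-[285,150])*6)
"
```

```text
t 8.7833 gauge xy mm [ 34.1 -86.3] tip z 109.3 F gauge [-0.   0.8] 0.1 w -0.003890062353602111
tool x in gauge [0. 1.] tool z [-0.002  0.001 -1.   ] j [-0.51  0.08  1.99  0.    1.08 -0.22]
-85 [512.54784426 273.51841623]
-85 [328.80976294 190.4050171 ]
-87 [515.54024827 271.16450093]
-87 [331.94681145 188.24357427]
-89 [518.52407511 268.81714017]
-89 [335.0753762  186.08792484]
```

View pics/c5.png

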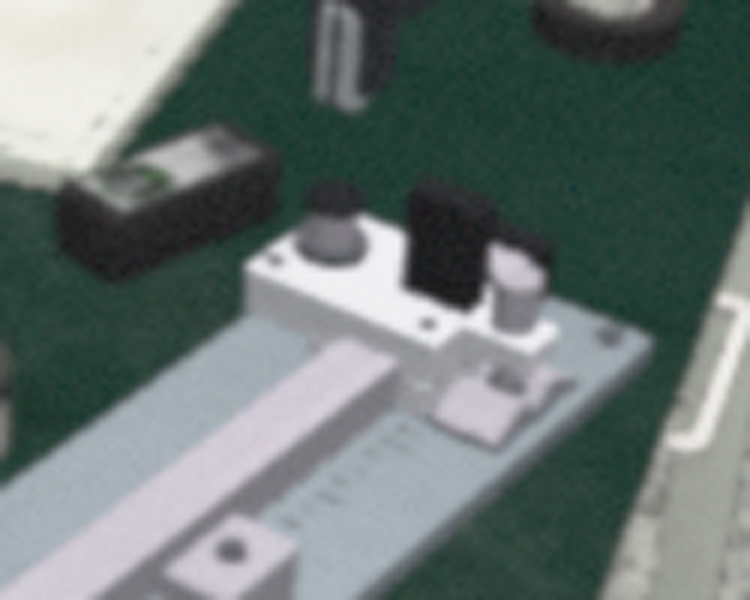

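Carriage at rest in the notch (plunger top crop (518,270), button top (334,195) match y ≈ −87 mm); fingertips are above the button. Pressing down.

Call:
{"fn": "play_rows", "kwargs": {"deltas": [{"tx": 0,"ty": 0.004,"tz": 0.05,"turn": 0,"grip": 1},{"tx": 0,"ty": 0.004,"tz": 0.1,"turn": 0,"grip": 1},{"tx": 0,"ty": 0.004,"tz": 0.12,"turn": 0,"grip": 1},{"tx": 0,"ty": 0.004,"tz": 0.13,"turn": 0,"grip": 1},{"tx": 0,"ty": 0.004,"tz": 0.135,"turn": 0,"grip": 1},{"tx": 0,"ty": 0.004,"tz": 0.14,"turn": 0,"grip": 1},{"tx": 0,"ty": 0.004,"tz": 0.145,"turn": 0,"grip": 1},{"tx": 0,"ty": 0.004,"tz": 0.15,"turn": 0,"grip": 1},{"tx": 0,"ty": 0.004,"tz": 0.155,"turn": 0,"grip": 1},{"tx": 0,"ty": 0.004,"tz": 0.158,"turn": 0,"grip": 1},{"tx": 0,"ty": 0.004,"tz": 0.158,"turn": 0,"grip": 1},{"tx": 0,"ty": 0.004,"tz": 0.158,"turn": 0,"grip": 1}]}}

```text
time_s: 9.83
tool_pos: [0.494, -0.1469, 0.2359]
ee_rot: [2.52, 1.874, 0.001]
wrist_force: [-0.3, 1.7, 3.7]
width: 0.001
grasp_force: 1.8
```

```bash
python3 st.py
```

```text
t 9.8333 gauge xy mm [ 36.4 -86.8] tip z 62.9 F gauge [-0.8  1.6] 3.7 w 0.0008307405912509927
tool x in gauge [0. 1.] tool z [ 0.001 -0.    -1.   ] j [-0.51  0.16  2.    0.    0.98 -0.22]
```

Tip at 63 mm with ~4 N; press a little further to the stop.

Call:
{"fn": "play_rows", "kwargs": {"deltas": [{"tx": 0,"ty": 0,"tz": 0.004,"turn": 0,"grip": 1},{"tx": 0,"ty": 0,"tz": 0.008,"turn": 0,"grip": 1},{"tx": 0,"ty": 0,"tz": 0.011,"turn": 0,"grip": 1},{"tx": 0,"ty": 0,"tz": 0.011,"turn": 0,"grip": 1},{"tx": 0,"ty": 0,"tz": 0.011,"turn": 0,"grip": 1}]}}

```text
time_s: 10.25
tool_pos: [0.4944, -0.1471, 0.2346]
ee_rot: [-2.52, -1.875, 0.0]
wrist_force: [-6.9, 5.1, 19.7]
width: 0.003
grasp_force: 9.9
```

```bash
python3 st.py
```

```text
t 10.25 gauge xy mm [ 36.9 -86.8] tip z 61.6 F gauge [-8.1  2.9] 19.7 w 0.0030236607702424133
tool x in gauge [-0.  1.] tool z [-0. -0. -1.] j [-0.51  0.16  2.   -0.    0.98 -0.22]
```

The button is on its stop (20 N at 61.6 mm). Lifting off straight up and checking.

Call:
{"fn": "play_rows", "kwargs": {"deltas": [{"tx": 0,"ty": 0,"tz": -0.03,"turn": 0,"grip": 1},{"tx": 0,"ty": 0,"tz": -0.1,"turn": 0,"grip": 1},{"tx": 0,"ty": 0,"tz": -0.2,"turn": 0,"grip": 1},{"tx": 0,"ty": 0,"tz": -0.28,"turn": 0,"grip": 1},{"tx": 0,"ty": 0,"tz": -0.28,"turn": 0,"grip": 1},{"tx": 0,"ty": 0,"tz": -0.28,"turn": 0,"grip": 1},{"tx": 0,"ty": 0,"tz": -0.28,"turn": 0,"grip": 1}]}}

```text
time_s: 10.83
tool_pos: [0.4934, -0.1468, 0.3155]
ee_rot: [-2.52, -1.874, 0.001]
wrist_force: [-0.0, 0.6, -1.1]
width: 0.001
grasp_force: 0.0
```

```bash
python3 -c "
from st import *
state()
b=shot('side','pics/side5.png')['pixels'][150:250,285:410]
cv2.imwrite('pics/c6.png',cv2.resize(b,(750,600),interpolation=cv2.INTER_CUBIC)[:,:,::-1])"
```

```text
t 10.8333 gauge xy mm [ 35.9 -86.8] tip z 142.5 F gauge [-0.2  0.5] -1.1 w 0.0005999332451152076
tool x in gauge [0. 1.] tool z [-0.001  0.    -1.   ] j [-0.51  0.03  1.97 -0.    1.14 -0.22]
```

View pics/c6.png

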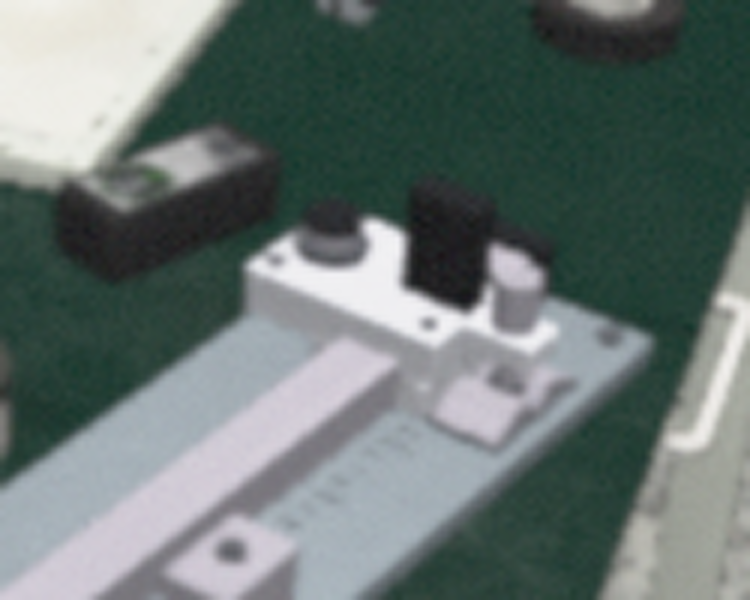

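The button is down (its top moved from row 195 to about 215). The carriage hasn't moved, the pack is where it was and the arm is clear.

```bash
python3 -c "
from station import robot
print(robot.hand_in())"
```

```text
the job is handed in; nothing more can be done
None
```

The roller is in the V notch, the lock button is pressed fully down, the arm is clear, and the job was handed in at about 11 s; the hand-in returned no verdict.

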